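# Shut the bearing drawer and case at the bike bench

## Robot

A 6-joint arm with a two-finger parallel gripper is mounted at the origin on the work surface. World frame = base frame: x ahead of the robot, y to its left, z up, the work surface at z = 0. Lengths are in m, angles in rad, forces in N, time in s.
With the tool pointing down it reaches from about 0.35 to 0.775 m from the base axis. Payload 7.3 kg.
Tool frame: the origin (TCP) lies at the very end of the fingers, on their centre line; the grasp point (between the pads) lies robot.pinch_z behind it (robot.pinch_z is the distance from the TCP to the grasp point, in m); y points along the fingers, z is the direction in which the jaws open and shut, and the axes are right-handed (so a half turn about y gives the same grasp; the last joint's range is limited). The gripper opens to 92 mm and grips with 3 to 60 N. Pads are 19 mm wide; open, the fingers measure 130 mm over their backs; the gripper's body (75 mm by 190 mm) begins 47 mm behind the grasp point.
Start: joints at [1.072, 0.342, 1.524, -0, 1.275, -0.146], TCP at [0.181, 0.493, 0.227] pointing down, gripper open.
Joint ranges: [-2.53, 2.53], [-0.77, 2.02], [0.04, 2.7], [-1, 4.14], [0.28, 2.66], [-3.11, 3.11]. Speed limits (rad/s): [2.57, 2.57, 3.14, 3.14, 3.14, 3.14].

## Interface

Orientations are given as [roll, pitch, yaw] about the fixed x, y, z axes, in that order (R = Rz(yaw) Ry(pitch) Rx(roll)).
In Python, from cell import status, viewer, robot gives the robot as it stands. The module is installed in compiled form; this text tells all that it offers.
- The arm moves only by the shell command python3 -m pendant 'ROWS' [FORCE]. ROWS is JSON, a list that holds one entry, the list of rows, each a list of 7 numbers: the shift along the tool's x, y, z in cm, then the turn, a rotation vector about the tool's x, y, z in rad, then the finger opening in cm, from 0 to 9.18. A call has 1 to 20 rows; each row is the pose to reach, as a shift and turn from the pose commanded when the call began, along the tool's axes at that moment; what a row does not reach only later rows make up. A row lasts 1/10 s, in which the tool goes at most 50 mm and 8.59 degrees, less where a joint would pass 70% of its speed; a pose out of reach is approached as far as the arm can. A call with a gripper value outside its range is refused whole. The fingers move at their own pace and stop on an object; FORCE is the grip in N (left out, the last holds). Time passes only in rows, so rows that repeat a pose let the fingers close. It gives the time, the measured TCP pose, the force and the opening at its end, in the units of the state.
- status.observe(): the state, without advancing time (a new reading comes with each control period).
- viewer.read_camera(name): name is "scene" or "top"; returns a dict with "image" (384x512x3 uint8, red, green, blue), "range_z" (384x512 float32, m along the optical axis (not along the pixel's ray), 0 where there is no reading), "fx", "fy", "cx", "cy" (pixels), "distortion" ([k1, k2, p1, p2, k3] as OpenCV has them; the pictures are not rectified), "camera_from_world" (4x4, takes a point from world to camera coordinates). Camera axes: x right, y up, looking along -z (the intrinsics and any distortion apply to the point x, -y, -z); pixel columns grow to the right and rows downward; lengths in m; the calibration is good to about 2 mm. A picture is of the moment at which its call begins.
- robot.hand_in(): hands the job in, once; it reports no verdict.
The state is a dict: "time": time; "qpos": joint angles; "qvel": joint speeds; "joint_efforts": joint torques, N m; "tool_pos": TCP position; "tool_rot": TCP orientation; "contact_force": force on the tool from outside, world axes, zero at the start; "torque": the same for the moment, N m; "opening": finger opening in m.
Only numpy, scipy, OpenCV 4.12 (cv2) and the standard library are available. Lean on these libraries where they do the work, as an engineer would, in place of code of your own. Each camera call takes 0.05 s, during which the arm holds its last target. There are 200 camera calls.

## Task

The bearing job is done: with the fingertips, push the wide unit's drawer fully home until its front is flush, and push the bearing case's lid right down until it lies shut, without slamming either; then come clear. The narrow unit's drawer stays open just as it is, and nothing is picked up: the case stays where it stands on the bench, and the tins, bottles and tools around are left alone.

Things in the scene. Friction and masses are not known exactly. Their poses are not given: they have to be found in the camera images.
- wide_unit: grey sheet-steel drawer unit screwed to the bench, 200 wide (y), 260 deep (x), 105 high, with one drawer (some stock stands on its top, more than 130 behind the front, up to 70 higher); origin on the bench under the middle of its front face; its x axis points into the unit (the way the drawer shuts), z up. Stands at left, middle or right, turned by up to about 9 degrees
- wide_drawer (a joint): how far the wide unit's drawer stands open, in m: 0 = fully home, front flush, 0.13 = fully out. It slides with about 1.5 N of friction plus some damping (10 N per m/s), stays where it is left, and meets a firm stop at 0
- wide_front (a point): point on the outer face of the wide drawer's steel front, on its centre line, 70 above the bench; moves with the drawer. The front is 188 wide and reaches from 9 to 96 above the bench; axes as the unit's. A pull lip 50 wide and 16 proud sits at mid-width, 22 to 38 above the bench: above it the front is flat
- narrow_unit: grey sheet-steel drawer unit screwed to the bench, 120 wide (y), 260 deep (x), 105 high, with one drawer (some stock stands on its top, more than 130 behind the front, up to 70 higher); origin on the bench under the middle of its front face; its x axis points into the unit (the way the drawer shuts), z up. Stands at left, middle or right, turned by up to about 9 degrees
- narrow_drawer (a joint): how far the narrow unit's drawer stands open, in m: 0 = fully home, front flush, 0.13 = fully out. It slides with about 1.5 N of friction plus some damping (10 N per m/s), stays where it is left, and meets a firm stop at 0
- narrow_front (a point): point on the outer face of the narrow drawer's steel front, on its centre line, 70 above the bench; moves with the drawer. The front is 108 wide and reaches from 9 to 96 above the bench; axes as the unit's. A pull lip 50 wide and 16 proud sits at mid-width, 22 to 38 above the bench: above it the front is flat
- case: black plastic bearing case with a grey lid, standing loose on the bench, about 0.9 kg with its lid: 140 deep (x), 170 wide (y), 50 high without the lid; origin on the bench under the hinge line, which runs along the upper edge of its far side; the case reaches from there 140 along its own -x (towards the robot), z up. Stands in the place that the two units leave free, turned by up to about 9 degrees
- case_lid (a joint): angle of the case's lid in rad: 0 = shut, lying flat on the case; grows as the lid's near edge swings up and away from the robot (1.57 = upright). Starts part open (0.8 to 1.25). A stiff hinge (about 0.16 N m of friction) keeps it where it is left, so it does not fall shut; firm stop at 0
- lid_hinge (a point): middle of the lid's hinge line, 50 above the bench, level with the lid's underside; its axes turn with the lid: y along the hinge, -x along the lid to its free edge, z out of the lid's outer face
- lid_edge (a point): middle of the lid's free edge on its outer face: 142 from the hinge line along the lid; the lid is 12 thick, 170 wide, grey plastic, its outer face flat (but for two ribs under 1 high); axes turn with the lid as for lid_hinge
- grease_tin: closed tin, 72 across, 60 high, standing on the bench in front of the left or right place (mm); loose; origin at the centre of its underside
- parts_jar: amber glass jar, 56 across, 70 high, standing on the bench in front of the left or right place (mm); loose; origin at the centre of its underside
- dropper: small white bottle, 32 across, 85 high, standing on the bench in front of the gap between two of the three places (mm); loose; origin at the centre of its underside
- spacer: aluminium ring, 48 across, 20 high, lying on the bench in front of the other gap (mm); loose; origin at the centre of its underside
- spanner: steel spanner, 160 long, lying on the bench nearer the robot (mm); loose; origin on its underside near mid-length
- spray_can: black can, 66 across, 200 high, standing on the left of the bench (mm); loose; origin at the centre of its underside
- brush_pot: open steel cup, 80 across, 100 high, standing on the right of the bench (mm); loose; origin at the centre of its underside

How it is judged:
At the end, for the whole second after the job is handed in: The wide drawer is within 4 mm of fully home and the case's lid within 0.05 rad of shut; the narrow drawer is within 8 mm of where it stood open; the case is at rest, flat on the bench and within 30 mm of where it stood; no bystander is more than 30 mm from its start (value of joint wide_drawer below 0.004 m and value of joint case_lid below 0.05 rad and distance of narrow_front from where it was at the start of the episode below 0.008 m and height (world z) of case below 0.006 m and angle between case's own z axis and vertical below 0.05 rad and distance of each of case, grease_tin, parts_jar, dropper, spacer, spanner, spray_can, brush_pot from where it was at the start of the episode below 0.03 m and linear speed of case below 0.02 m/s); the robot touches nothing.
It fails at once if the case is lifted or tipped off the bench, or carried or shoved more than 30 mm (height (world z) of case above 0.012 m or angle between case's own z axis and vertical above 0.15 rad or distance of case from where it was at the start of the episode above 0.03 m).
It fails at once if the narrow drawer is moved more than 8 mm (distance of narrow_front from where it was at the start of the episode above 0.008 m).
It fails at once if the wide drawer is slammed (faster than 0.5 m/s) (velocity of joint wide_drawer below -0.5 m/s).
It fails at once if the lid is slammed (faster than 5 rad/s) (velocity of joint case_lid below -5 rad/s).
It fails at once if a tin, jar, bottle, ring, spanner or pot is lifted, knocked over or moved more than 30 mm (distance of any of grease_tin, parts_jar, dropper, spacer, spanner, spray_can, brush_pot from where it was at the start of the episode above 0.03 m or angle between any of grease_tin, parts_jar, dropper, spacer, spanner, spray_can, brush_pot's own z axis and vertical above 0.5 rad).
It also fails if it takes over 48 s, if anything falls off the work surface, if the arm or the gripper's body presses on something with over 40 N, if the wrist force passes 120 N, or if a joint passes its speed limit or range.

## Working session

There is one attempt and no reset: what is moved stays moved. The work goes in short steps, Python scripts to look and compute and a shell command to move; the robot and the scene stay as the last step left them, time stands still between calls to the robot, and variables do not carry over. Pictures are saved under pics/ and viewed, about 8 in all and at most 12, crops included, and the job is handed in when it is done.

```bash
mkdir -p pics; cat > h.py <<'E'
import numpy as np, cv2
from cell import status, viewer, robot
from scipy.spatial.transform import Rotation as R
def cam(n):
    c=viewer.read_camera(n); c['K']=np.array([[c['fx'],0,c['cx']],[0,c['fy'],c['cy']],[0,0,1.]])
    h,w=c['range_z'].shape; u,v=np.meshgrid(np.arange(w),np.arange(h))
    p=cv2.undistortPoints(np.stack([u,v],-1).reshape(-1,1,2).astype(float),c['K'],np.array(c['distortion'])).reshape(h,w,2)
    z=c['range_z']; P=np.stack([p[...,0]*z,-p[...,1]*z,-z],-1)
    M=np.linalg.inv(np.array(c['camera_from_world'])); c['W']=P@M[:3,:3].T+M[:3,3]; c['W'][z==0]=np.nan
    return c
E
python3 - <<'E'
from h import *
for n in('top','scene'):
    c=cam(n); cv2.imwrite(f'pics/{n}0.png',cv2.resize(c['image'][...,::-1],(800,600)))
    np.save(f'{n}0.npy',c['W'])
s=status.observe(); print(s['tool_pos'],s['tool_rot'],s['contact_force'],s['time'],robot.pinch_z)
E
```

```text
[0.18121393 0.49236185 0.22611617] [-1.57211313e+00  1.68182138e-04 -3.52757476e-01] [ 0.60558604 -0.46774843  0.87098262] 0.1 0.0188
```

View pics/top0.png

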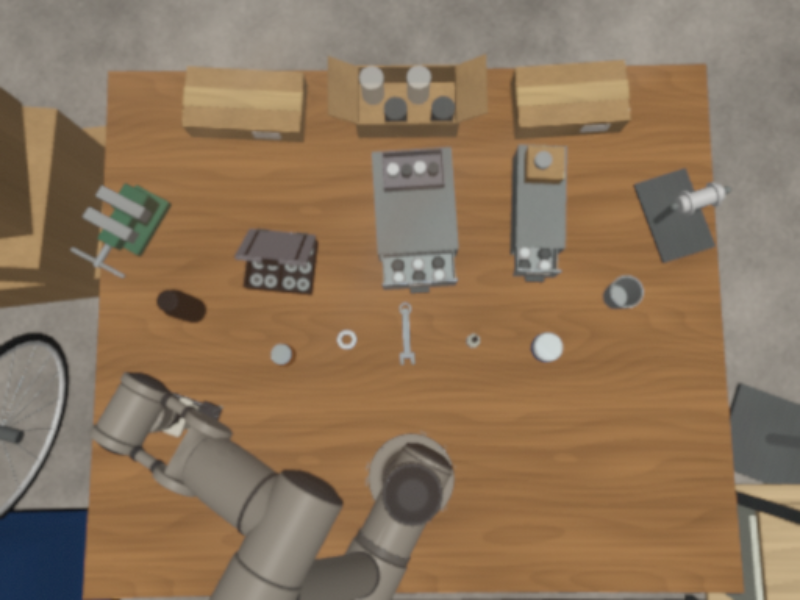

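View pics/scene0.png

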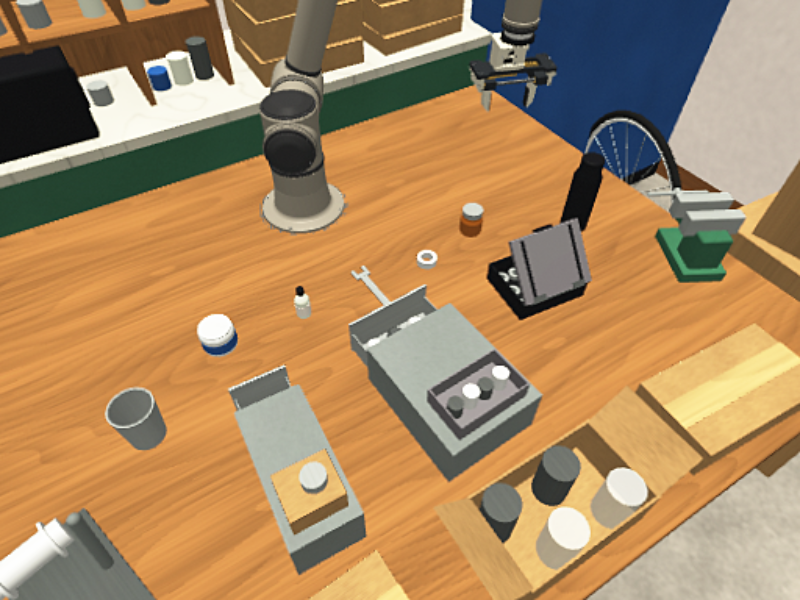

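The top view (800x600) shows the wide unit in the middle with its drawer front near (420,285). The narrow unit is on the right with its front near (535,275). The case is on the left near (280,262), with the jar at (281,354), the ring at (346,340), the spanner at (406,335) and the can at (180,305).

```bash
python3 - <<'E'
from h import *
W=np.load('top0.npy')
def at(u,v,r=1):
    a=W[int(v*.64)-r:int(v*.64)+r+1,int(u*.64)-r:int(u*.64)+r+1].reshape(-1,3); return np.nanmedian(a,0).round(4)
for n,p in dict(jar=(281,354),ring=(340,333),spanner=(406,335),drop=(474,340),tin=(547,347),can=(170,300),lidmid=(277,245),bench=(350,400)).items(): print(n,at(*p))
def sel(m): return W[m&np.isfinite(W[...,0])]
x,y,z=W[...,0],W[...,1],W[...,2]
vv,uu=np.mgrid[:384,:512]/.64
# wide unit top
P=sel((abs(z-.105)<.006)&(uu>365)&(uu<465)&(vv>140)&(vv<265)); r=cv2.minAreaRect(P[:,:2].astype(np.float32)*1000); print('wide',r,cv2.boxPoints(r).round())
# front panel top
P=sel((z>.085)&(z<.1)&(uu>370)&(uu<470)&(vv>255)&(vv<300));print(len(P)); 
r=cv2.minAreaRect(P[:,:2].astype(np.float32)*1000); print('front',r,cv2.boxPoints(r).round())
# lip
P=sel((z>.03)&(z<.05)&(uu>400)&(uu<440)&(vv>283)&(vv<300)); print('lip',P.min(0) if len(P) else 0,P.max(0) if len(P) else 0)
P=sel((z>.06)&(uu>233)&(uu<320)&(vv>225)&(vv<300)); 
A=np.c_[P[:,:2],np.ones(len(P))]
for i in range(5):
    k=np.linalg.lstsq(A,P[:,2],rcond=None)[0]; e=abs(A@k-P[:,2]); m=e<max(.004,np.median(e)*2.5); A,P=A[m],P[m]
print('lid top',k,len(P),P.min(0),P.max(0))
P=sel((z>.02)&(z<.058)&(uu>233)&(uu<325)&(vv>240)&(vv<300)); r=cv2.minAreaRect(P[:,:2].astype(np.float32)*1000); print('case',r,cv2.boxPoints(r).round())
# scene lid outer
W2=np.load('scene0.npy'); Q=W2[int(235*.64):int(285*.64),int(525*.64):int(575*.64)].reshape(-1,3); Q=Q[np.isfinite(Q[:,0])]
c=np.median(Q,0);n=np.linalg.svd(Q-c)[2][2];print('outer plane',c,n)
for p in [(512,250),(585,225),(592,280),(528,300),(520,250),(578,228)]:
    print(p,W2[int(p[1]*.64),int(p[0]*.64)])
for p in [(352,325),(425,290),(390,308)]: print(p,W2[int(p[1]*.64),int(p[0]*.64)])
E
```

```text
jar [0.3079 0.3184 0.0689]
ring [0.3612 0.1781 0.0058]
spanner [0.3554 0.0098 0.0089]
drop [ 0.336  -0.1585  0.0858]
tin [ 0.317  -0.3423  0.0623]
can [0.4256 0.5521 0.1998]
lidmid [0.5741 0.3225 0.1087]
bench [ 0.1903  0.1507 -0.0006]
wide ((682.9338989257812, -16.536216735839844), (263.96875, 199.96234130859375), 3.3452394008636475) [[ 545.   76.]
 [ 557. -124.]
 [ 821. -109.]
 [ 809.   91.]]
78
front ((478.4528503417969, -28.186363220214844), (8.253995895385742, 181.03594970703125), 3.006530523300171) [[ 470.   62.]
 [ 479. -119.]
 [ 487. -118.]
 [ 478.   62.]]
lip [ 0.46025655 -0.07860369  0.03029632] [0.47996061 0.01650144 0.04980679]
lid top [-1.13986515  0.12276375  0.72442758] 701 [0.51523758 0.23501261 0.06066578] [0.62077809 0.4107577  0.17412536]
case ((535.6795043945312, 325.7395935058594), (173.5263214111328, 136.0224609375), 84.45687866210938) [[460. 246.]
 [595. 233.]
 [612. 406.]
 [476. 419.]]
outer plane [0.56821774 0.32003973 0.11769222] [ 0.74849222 -0.04419749  0.66166909]
(512, 250) [0.52997196 0.24063795 0.15223732]
(585, 225) [0.46058408 0.55869052 0.01952124]
(592, 280) [0.62480188 0.40562457 0.05572714]
(528, 300) [0.60146701 0.24184826 0.06384447]
(520, 250) [0.53725488 0.25566398 0.15058718]
(578, 228) [0.55051023 0.40174146 0.15643412]
(352, 325) [ 0.48622542 -0.11472342  0.0910602 ]
(425, 290) [0.47674855 0.06631926 0.08263479]
(390, 308) [ 0.47996394 -0.02432122  0.08101942]
```

```bash
python3 -m pendant '[[[4,0,0,0,0,0,0],[8,0,-0.5,0,-0.05,0,0],[12,0,-1,0,-0.1,0,0],[16,0,-1.2,0,-0.15,0,0],[20,0,-1.5,0,-0.2,0,0],[24,0,-1.8,0,-0.26,0,0],[28,0,-2.1,0,-0.26,0,0],[32,0,-2.4,0,-0.26,0,0],[35,0,-2.6,0,-0.26,0,0],[38,0,-2.8,0,-0.26,0,0],[40,0,-2.8,0,-0.26,0,0],[40.8,0,-2.8,0,-0.26,0,0],[40.8,0,-2.8,0,-0.26,0,0],[40.8,0,-2.8,0,-0.26,0,0]]]' 20
python3 - <<'E'
from h import *
c=cam('scene'); cv2.imwrite('pics/s1.png',cv2.resize(c['image'][60:290,180:487][...,::-1],None,fx=2.5,fy=2.5))
s=status.observe(); print(s['tool_pos'],s['tool_rot'],s['contact_force'],s['opening'])
E
```

```text
time: 1.5
tool_pos: [0.5537, 0.3259, 0.2264]
tool_rot: [-1.571, 0.001, -0.092]
contact_force: [-1.0, 0.5, 0.6]
opening: 0.0006
[0.55349579 0.32609934 0.22673603] [-1.57072604e+00  7.19354610e-04 -9.17689557e-02] [0.11050152 0.21985006 0.45375916] 0.00012166944640940866
```

View pics/s1.png

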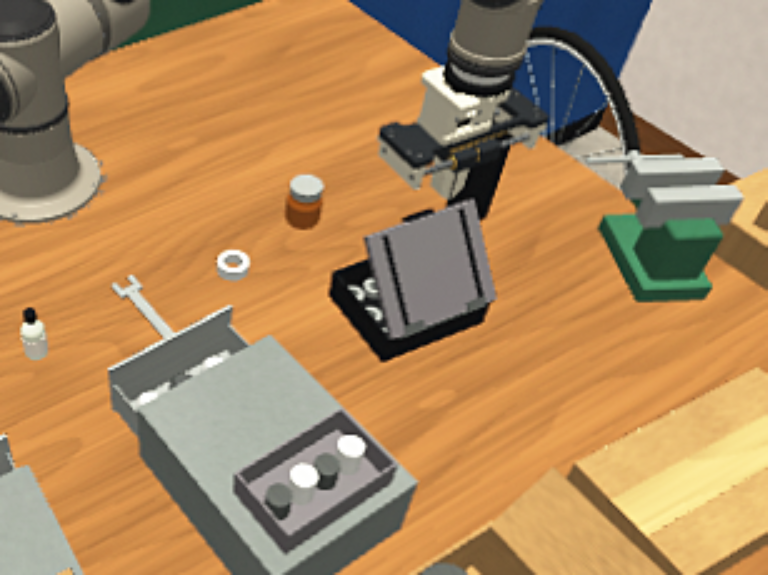

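```bash
python3 - <<'E'
from h import *
c=cam('scene'); M=np.array(c['camera_from_world'])
for P in [(.5535,.326,.227),(.5535,.326,.29),(.519,.328,.1645),(.6054,.319,.05)]:
    q=M[:3,:3]@np.array(P)+M[:3,3]; u=cv2.projectPoints(np.array([[q[0],-q[1],-q[2]]]),np.zeros(3),np.zeros(3),c['K'],np.array(c['distortion']))[0].ravel()
    print(P,((u-[180,60])*2.5).round(), c['W'][int(u[1]),int(u[0])], np.linalg.inv(M)[:3,3])
cv2.imwrite('pics/s2.png',cv2.resize(c['image'][60:220,300:460][...,::-1],None,fx=3.7,fy=3.7,interpolation=2))
E
```

```text
(0.5535, 0.326, 0.227) [443. 193.] [0.5651958  0.31012434 0.24309925] [ 1.11605475 -0.40305864  0.96430755]
(0.5535, 0.326, 0.29) [455. 152.] [0.57180667 0.2976043  0.31688197] [ 1.11605475 -0.40305864  0.96430755]
(0.519, 0.328, 0.1645) [415. 214.] [0.51210212 0.33476064 0.15883204] [ 1.11605475 -0.40305864  0.96430755]
(0.6054, 0.319, 0.05) [437. 316.] [0.61117601 0.3069134  0.064645  ] [ 1.11605475 -0.40305864  0.96430755]
```

View pics/s2.png

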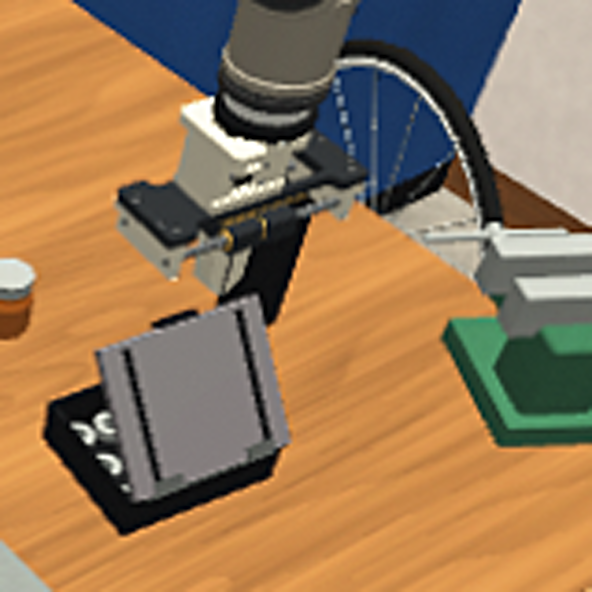

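```bash
python3 -m pendant '[[[0,2,0,0,0,0,0],[0,4,0,0,0,0,0],[0,6,0,0,0,0,0],[-0.1,7.2,0,0,0,0,0],[-0.2,8,0,0,0,0,0],[-0.3,8.5,0,0,0,0,0],[-0.8,9,0,0,0,0,0],[-1.5,9.7,0,0,0,0,0],[-2.3,10.5,0,0,0,0,0],[-3,11.3,0,0,0,0,0],[-3.6,12.2,0,0,0,0,0],[-4.1,13.2,0,0,0,0,0],[-4.5,14.2,0,0,0,0,0],[-4.7,14.9,0,0,0,0,0],[-4.8,15.5,0,0,0,0,0],[-4.9,15.9,0,0,0,0,0],[-4.9,16.1,0,0,0,0,0],[-4.9,16.1,0,0,0,0,0]]]'
```

```text
time: 3.4
tool_pos: [0.5058, 0.3299, 0.0655]
tool_rot: [-1.571, 0.0, -0.093]
contact_force: [0.4, -0.0, 1.0]
opening: 0.0004
```

Contact is light at z = 0.0655, so I'll press the last few mm slowly.

```bash
python3 -m pendant '[[[-0.2,0.1,0,0,0,0,0],[-0.4,0.2,0,0,0,0,0],[-0.5,0.3,0,0,0,0,0],[-0.5,0.4,0,0,0,0,0],[-0.5,0.4,0,0,0,0,0]]]'
python3 - <<'E'
from h import *
c=cam('scene'); cv2.imwrite('pics/s3.png',cv2.resize(c['image'][60:220,300:460][...,::-1],None,fx=3.7,fy=3.7,interpolation=2))
E
```

```text
time: 3.9
tool_pos: [0.5007, 0.3305, 0.0622]
tool_rot: [-1.571, -0.0, -0.093]
contact_force: [-2.0, -0.1, 4.6]
opening: 0.0003
```

View pics/s3.png

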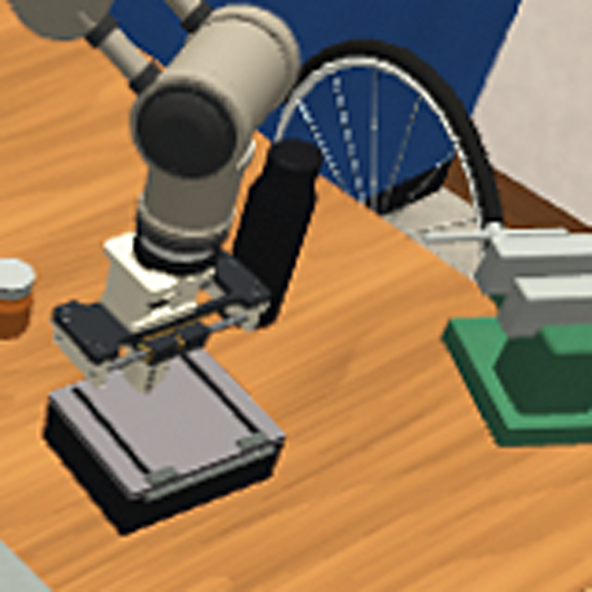

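The lid lies on the case (corners at (48,400) and (280,440)). I'll press a little further to confirm the stop.

```bash
python3 -m pendant '[[[0.1,0.08,0,0,0,0,0],[0.1,0.16,0,0,0,0,0],[0.1,0.2,0,0,0,0,0],[0.1,0.2,0,0,0,0,0]]]'
```

```text
time: 4.35
tool_pos: [0.5008, 0.3306, 0.0619]
tool_rot: [-1.57, 0.001, -0.092]
contact_force: [-9.7, -1.1, 18.4]
opening: 0.0006
```

```bash
python3 -m pendant '[[[0,-1,0,0,0,0,0],[0,-4,0,0,0,0,0],[0,-8,0,0,0,0,0],[0,-11,-2,0,0,0,0],[-0.5,-13,-6,0,0,0,0],[-1,-13,-10,0,-0.05,0,0],[-1.5,-13,-14,0,-0.1,0,0],[-2,-13,-18,0,-0.15,0,0],[-2.8,-13,-22,0,-0.15,0,0],[-2.8,-13,-26,0,-0.15,0,0],[-2.8,-13,-30,0,-0.15,0,0],[-2.8,-13,-34,0,-0.15,0,0],[-2.8,-13,-36,0,-0.15,0,0],[-2.8,-13,-36.6,0,-0.15,0,0],[-2.8,-11,-36.6,0,-0.15,0,0],[-2.8,-9,-36.6,0,-0.15,0,0],[-2.8,-9,-36.6,0,-0.15,0,0]]]'
python3 - <<'E'
from h import *
c=cam('scene'); cv2.imwrite('pics/s4.png',cv2.resize(c['image'][60:300,180:480][...,::-1],None,fx=2.5,fy=2.5,interpolation=2))
E
```

```text
time: 6.05
tool_pos: [0.4386, -0.0305, 0.1478]
tool_rot: [-1.569, 0.004, 0.058]
contact_force: [-0.5, -0.4, 0.1]
opening: 0.0004
```

View pics/s4.png

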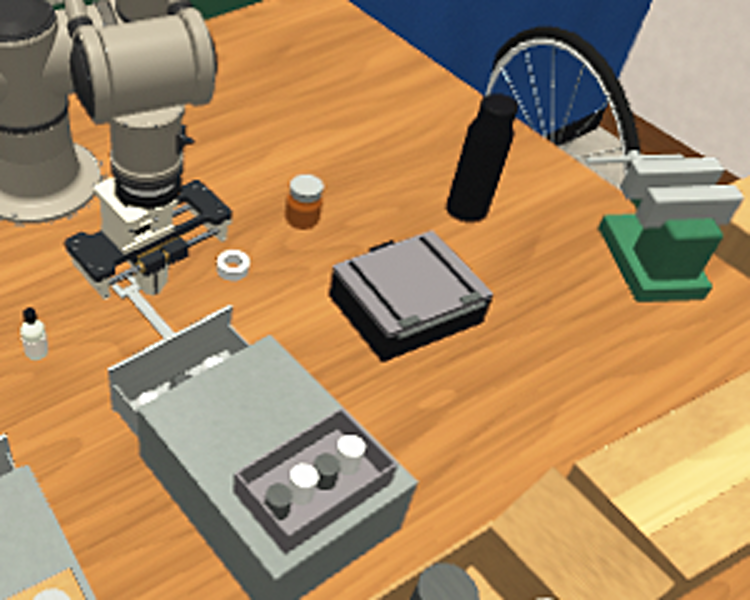

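The case is shut and still in place, with its lid at (410,280). The fingers are in front of the wide drawer's front, which is at (170,350). Next I lower and push.

```bash
python3 -m pendant '[[[0,3,0,0,0,0,0],[0,6,0,0,0,0,0],[0,8.2,0,0,0,0,0],[0.8,8.2,0,0,0,0,0],[1.6,8.2,0,0,0,0,0],[2.3,8.2,0,0,0,0,0],[2.9,8.2,0,0,0,0,0],[3.6,8.2,0,0,0,0,0],[4.3,8.2,0,0,0,0,0],[5.1,8.2,0,0,0,0,0],[5.9,8.2,0,0,0,0,0],[6.7,8.2,0,0,0,0,0],[7.5,8.2,0,0,0,0,0],[8.2,8.2,0,0,0,0,0],[8.8,8.2,0,0,0,0,0],[9.3,8.2,0,0,0,0,0],[9.6,8.2,0,0,0,0,0],[9.6,8.2,0,0,0,0,0]]]'
```

```text
time: 7.9
tool_pos: [0.5365, -0.0259, 0.0677]
tool_rot: [-1.571, -0.001, 0.057]
contact_force: [-0.6, 0.1, 0.0]
opening: 0.0007
```

```bash
python3 -m pendant '[[[0.1,0,0,0,0,0,0],[0.2,0,0,0,0,0,0],[0.3,0,0,0,0,0,0],[0.4,0,0,0,0,0,0],[0.5,0,0,0,0,0,0],[0.5,0,0,0,0,0,0]]]'
```

```text
time: 8.5
tool_pos: [0.541, -0.0256, 0.0677]
tool_rot: [-1.571, -0.0, 0.057]
contact_force: [-1.1, 1.1, -0.4]
opening: 0.0002
```

```bash
python3 -m pendant '[[[0.1,0,0,0,0,0,0],[0.2,0,0,0,0,0,0],[0.3,0,0,0,0,0,0],[0.3,0,0,0,0,0,0],[0.4,0,0,0,0,0,0],[0.4,0,0,0,0,0,0]]]'
python3 - <<'E'
from h import *
c=cam('scene'); cv2.imwrite('pics/s5.png',cv2.resize(c['image'][120:280,200:360][...,::-1],None,fx=3.7,fy=3.7,interpolation=2))
E
```

```text
time: 9.1
tool_pos: [0.5427, -0.0255, 0.0677]
tool_rot: [-1.57, 0.005, 0.057]
contact_force: [-10.2, -0.6, 6.5]
opening: 0.0003
```

View pics/s5.png

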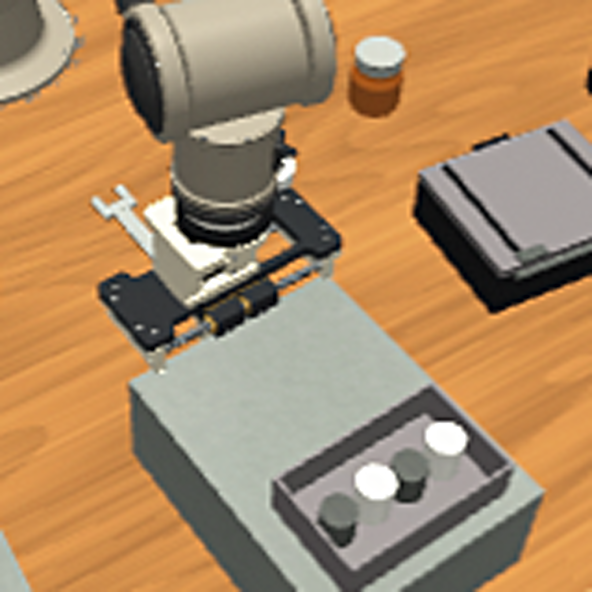

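There is a 10 N reaction, and the drawer front is hidden under the gripper at (220,320). One small confirming push, then I back off.

```bash
python3 -m pendant '[[[0.08,0,0,0,0,0,0],[0.12,0,0,0,0,0,0],[0.12,0,0,0,0,0,0]]]'; python3 -m pendant '[[[-0.5,0,0,0,0,0,0],[-2,0,0,0,0,0,0],[-5,0,0,0,0,0,0],[-9,0,0,0,0,0,0],[-10.5,-3,0,0,0,0,0],[-11,-7,0,0,0,0,0],[-11.5,-11,0,0,0,0,0],[-12,-15,0,0,0,0,0],[-12,-16,0,0,0,0,0],[-12,-16,0,0,0,0,0],[-12,-16,0,0,0,0,0]]]'
python3 - <<'E'
from h import *
c=cam('scene'); cv2.imwrite('pics/s6.png',cv2.resize(c['image'][...,::-1],(800,600)))
c=cam('top'); W=c['W'];x,y,z=W[...,0],W[...,1],W[...,2];W0=np.load('top0.npy')
vv,uu=np.mgrid[:384,:512]/.64
def sel(W,m): return W[m&np.isfinite(W[...,0])]
for w in(W0,W):
    P=sel(w,(w[...,2]>.085)&(w[...,2]<.1)&(uu>500)&(uu<575)&(vv>235)&(vv<290)); print('narrow front',P.mean(0),P.min(0))
P=sel(W,(z>.05)&(z<.08)&(uu>233)&(uu<325)&(vv>220)&(vv<300)); r=cv2.minAreaRect(P[:,:2].astype(np.float32)*1000); print('lid',r)
k=np.linalg.lstsq(np.c_[P[:,:2],np.ones(len(P))],P[:,2],rcond=None)[0];print('lid slope',k,P[:,2].min(),P[:,2].max())
for n,(u,v) in dict(jar=(281,354),ring=(340,333),drop=(474,340),tin=(547,347),can=(170,300)).items(): print(n,(W[int(v*.64),int(u*.64)]-W0[int(v*.64),int(u*.64)]).round(3))
s=status.observe();print(s['contact_force'])
E
```

```text
time: 9.45
tool_pos: [0.5427, -0.0255, 0.0677]
tool_rot: [-1.57, 0.007, 0.057]
contact_force: [-15.2, -1.6, 10.0]
opening: 0.0002
time: 10.55
tool_pos: [0.426, -0.0322, 0.2267]
tool_rot: [-1.57, 0.001, 0.057]
contact_force: [-0.3, 1.0, 0.8]
opening: 0.0005
narrow front [ 0.52573777 -0.3213721   0.09467634] [ 0.49841979 -0.38589274  0.08571131]
narrow front [ 0.52987989 -0.32355946  0.0953144 ] [ 0.49865983 -0.38535108  0.08543697]
lid ((538.190185546875, 325.99053955078125), (170.54837036132812, 154.54299926757812), 84.36970520019531)
lid slope [-0.00860287  0.00045396  0.0667567 ] 0.05008693628190275 0.07458228820390689
jar [-0.    -0.001  0.005]
ring [ 0.     0.    -0.004]
drop [-0.001  0.001  0.008]
tin [-0.     0.     0.002]
can [-0.    -0.001  0.003]
[-0.35605572  0.35913565  0.72575186]
```

View pics/s6.png

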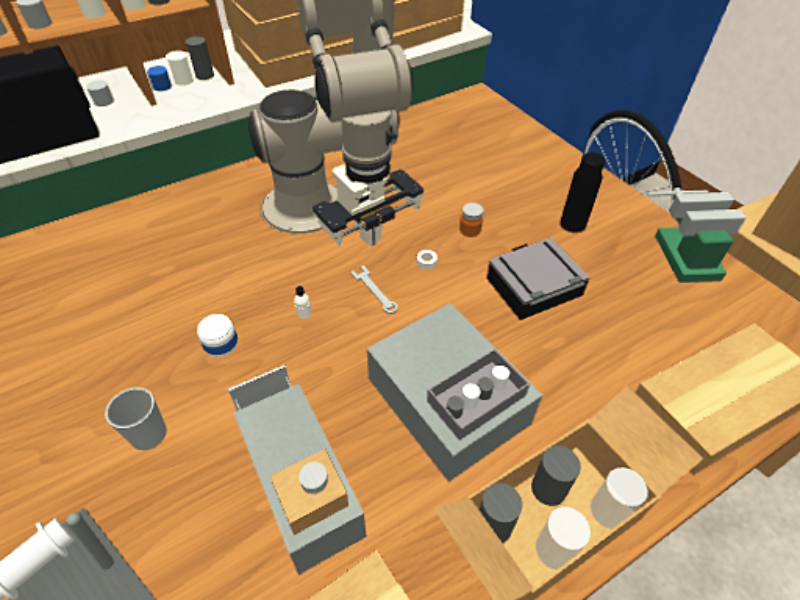

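The drawer is flush: its front at (370,350) no longer projects. The lid is shut, everything else is where it was, and the arm is clear.

```bash
python3 -c "
from cell import robot; print(robot.hand_in())"
```

```text
the job is handed in; nothing more can be done
None
```

I pushed the case's lid shut and the wide unit's drawer fully home with closed fingertips, backed the arm clear, and handed the job in at about 10.6 s. `hand_in()` gave no verdict.

- **Lid:** it met a firm stop at 18 N with the fingertips at z = 0.062 m, the lid's expected shut height. Afterwards a rough fit over the lid showed a slope of about 0.009.
- **Wide drawer:** at 0.5427 m the fingertips stopped moving while the force rose from 10 to 15 N. The last picture shows the front flush. I did not measure the remaining gap from the images after backing off.
- **Narrow drawer:** its nearest measured point moved 0.2 mm. The mean of its front points differed by 4 mm, which I put down to sampling because it was never touched.
- **Case:** its centre came out 2.5 mm from the first measurement.
- **Bystanders:** the tin, jar, dropper, ring and can read within 1 mm sideways. Their height readings differed by up to 8 mm (the dropper), which I take as depth noise. I checked the spanner and pot only by eye in the picture, and they look unmoved.
- **Arm:** the final contact force was under 1 N, which is sensor noise.

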